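# Lift a stone sample out of the blasting cabinet through its round port

### The job

Reach through the round port of the blasting cabinet, lift the stone block off the pedestal inside and bring it out through the port without knocking the cabinet. Then lower it onto the round table of the height-adjustable stand until you feel it touch, let go only then, and leave it lying flat in the middle of the table. Leave the tape measure behind the cabinet where it is.

Things in the scene. Friction and masses are not known exactly. Their poses are not given: they have to be found in the camera images.
- stone_block: pale stone offcut, a plain block 55 (own x) x 85 (own y) x 42 (own z) mm, 0.3 to 0.65 kg. Origin: centre of its underside. It lies flat and unfastened on the pedestal, overhanging it all round, its long y axis along the cabinet's x axis within 0.15 rad, either sense: grip it across its 55 mm width, along its own x.
- cabinet: grey bench blasting cabinet, fixed, 200 (x) x 220 (y) mm, walls 4 mm. Origin: centre of its underside; x points from its front to its back, z up. Its front looks to the robot's left. Front wall 105 mm high; from there the port panel slopes up and back to the roof at 221 mm. Do not knock it with over 25 N.
- port_panel: sloping panel of the cabinet, fixed, 5 mm thick, with its only opening: a round port, 165 mm diameter, with a 4 mm raised ring. Origin: centre of the port on the outer face; z is the port's axis, pointing out, up and to the cabinet's front, 40 degrees from vertical; y is level. The stone block's middle is about 50 mm behind the port along this axis.
- pedestal: fixed aluminium pedestal on the cabinet's floor, behind the port: a disc of 52 mm diameter on a thin stem. Origin: centre of its foot; its top is 96 mm above that, 100 mm above the bench. It stands within 5 mm of the cabinet's origin in x and in y.
- stand: fixed stand: dark steel foot and column, on it a flat round aluminium table, both 110 mm in diameter. Origin: centre of the foot's underside, on the bench, right below the table's middle. The height of the table's top is not measured: 90 to 130 mm above the bench, different each time; feel for it (or see it). It slips down if pressed with over 60 N.
- tape_measure: bystander, loose, on the bench behind the cabinet, to the robot's right: tape measure, 39x88x67 mm, origin at the centre of its underside
- screen_edge (a point): middle of the upper edge of the clear screen, framed in aluminium, on the cabinet. The screen, 140 mm long, 220 mm wide, rises from the roof's front edge (cabinet x = 45, z = 221 mm) and leans 35 degrees forward over the port, to here (x = -35, z = 336 mm). No room for an upright gripper: lean the tool's top about 40 degrees to the cabinet's front, as the port's axis does.

How it is judged:
On the way, in this order (a step that is already met when the one before it is completed fails the run):
1. the block is gripped and lifted clear of the pedestal (contact force between the fingers and stone_block above 2 N and z of stone_block in the frame of pedestal above 0.101 m and contact force between stone_block and pedestal below 0.05 N), for 0.1 s.
2. the block is out of the cabinet, carried in front of the port (contact force between the fingers and stone_block above 2 N and z of stone_block in the frame of port_panel above 0.05 m), for 0.1 s.
3. the block touches the stand's table, over its middle, while it is still held (contact force between the fingers and stone_block above 2 N and contact force between stone_block and stand above 0.5 N and horizontal distance between stone_block and stand below 0.03 m), for 0.1 s.
At the end, for the whole second after the job is handed in: The block lies at rest on the stand's round table, released, right way up and flat within 0.08 rad, its middle within 15 mm of the table's middle (contact force between stone_block and stand above 1.5 N and horizontal distance between stone_block and stand below 0.015 m and height (world z) of stone_block above 0.07 m and angle between stone_block's own z axis and vertical below 0.08 rad and linear speed of stone_block below 0.02 m/s); the robot touches nothing.
It fails at once if the cabinet, its port or its screen is knocked with more than 25 N (contact force between any of the arm, the fingers, stone_block and cabinet above 25 N).
It fails at once if the tape measure is moved by more than 30 mm (distance of tape_measure from where it was at the start of the episode above 0.03 m).
It also fails if it takes over 45 s, if anything falls off the work surface, if the arm or the gripper's body presses on something with over 40 N, if the wrist force passes 120 N, or if a joint passes its speed limit or range.

### The arm

A 7-joint arm with a two-finger parallel gripper is mounted at the origin on the work surface; the furniture and walls round the work are solid. World frame = base frame: x ahead of the robot, y to its left, z up, the work surface at z = 0. Lengths are in m, angles in rad, forces in N, time in s.
With the tool pointing down it reaches from about 0.4 to 0.875 m from the base axis. Payload 19.3 kg.
Tool frame: the origin (TCP) lies on the mounting face of the last link; the fingertips stand 173 mm ahead of it and the grasp point (between the pads) lies 155 mm ahead of it; z points along the fingers, y is the line along which they close (so a half turn about z gives the same grasp; the last joint's range is limited). The gripper opens to 85 mm and grips with 20 to 120 N. Pads are 22 mm wide; open, the fingers measure 114 mm over their backs; the gripper's body (76 mm by 85 mm) begins 54 mm behind the grasp point. The pads swing forward as they close: fully open they stand 13 mm farther back than shut.
Start: joints at [-1.372, 0.521, -0.036, 1.599, 0.021, 1.021, -0.113], TCP at [0.166, 0.603, 0.405] pointing down, gripper open.
Joint ranges: [-2.91, 2.91], [-0.3, 2.13], [-1.5, 1.42], [0.17, 2.43], [-1.26, 4.41], [0.16, 1.93], [-2.52, 2.52]. Speed limits (rad/s): [1.89, 1.89, 2.39, 2.39, 3.01, 3.01, 3.01].

### API

Orientations are given as a rotation vector (axis times angle).
In Python, from workcell import move_ptp, line_to, movej, open_gripper, close, hold, inverse_kinematics, read_state, grab_frame, MotionError, sign_off gives the robot as it stands. Calls block until the motion is done:
- move_ptp(position, orientation): joint-space move of the TCP to a pose.
- line_to(position, ori=None, vel=0.15): straight line of the TCP; ori=None keeps the orientation; vel is the mean speed in m/s.
- movej(angles): joint-space move.
- open_gripper() and close(squeeze=None): open the fingers fully, or close them until they stop; squeeze is the grip in N (None keeps the last).
- hold(seconds).
- inverse_kinematics(position, orientation): joint angles nearest the present ones, or None.
- read_state(): the state.
- grab_frame(name): name is "scene" or "top" or "wrist"; returns a dict with "img" (420x560x3 uint8, red, green, blue), "fx", "fy", "cx", "cy" (pixels), "rvec" (rotation vector, rad) and "tvec" (3), from world to camera coordinates, as OpenCV has them; the wrist camera has in their place "tool_from_camera" (4x4, takes a point from camera to tool coordinates, whose origin is the TCP and whose axes are the flange's). Camera axes: x right, y down, z forward; pixel columns grow to the right and rows downward; lengths in m; the calibration is good to about 2 mm. The wrist camera is an equidistant fisheye: a pixel r from the principal point sees the ray r / f radians off the axis. A picture is of the moment at which its call begins: read the wrist's pose just before it. There is no depth.
A pose or a line that the arm cannot do raises MotionError and nothing moves.
- sign_off(): hands the job in; it is judged then, once.
The state is a dict: "time_s": time; "q": joint angles; "qd": joint speeds; "joint_efforts": joint torques, N m; "ee_pos": TCP position; "eef_rot": TCP orientation; "contact_force": force on the tool from outside, world axes, zero at the start; "moment": the same for the moment, N m; "grip_width": finger opening in m; "grip_force": force on a finger pad.
Only numpy, scipy, OpenCV 4.12 (cv2) and the standard library are available. Lean on these libraries where they do the work, as an engineer would, in place of code of your own. Each camera call takes 0.05 s, during which the arm holds its last target. There are 200 camera calls.

## Working session

There is one attempt and no reset: what is moved stays moved. The work goes in short steps, each a Python script; the robot and the scene stay as the last script left them, time stands still between calls to the robot, and variables do not carry over. Pictures are saved under pics/ and viewed, at most 10 in all, crops included, and the job is handed in when it is done.

```bash
ls; mkdir -p pics; python3 - <<'E'
from workcell import *
import cv2
for n in ("scene","top","wrist"):
    f=grab_frame(n); cv2.imwrite(f"pics/{n}0.png",f["img"][:,:,::-1])
    print(n,{k:(v.tolist() if hasattr(v,'tolist') else v) for k,v in f.items() if k!="img"})
s=read_state(); print(s)
E
```

```text
pics
scene {'fx': 457.0038672119378, 'fy': 457.0038672119378, 'cx': 279.6951029396997, 'cy': 207.85776063891683, 'rvec': [0.4522020689821764, 2.8394076607915983, -0.9583416461569778], 'tvec': [0.47396521092435284, -0.007310556620724305, 1.556867273907319]}
top {'fx': 483.9085193852701, 'fy': 483.9085193852701, 'cx': 280.31825261991014, 'cy': 204.39419196672185, 'rvec': [2.023647049713003, -1.5608453004194054, 0.544884410440755], 'tvec': [-0.11804916648760348, 0.5249534940006693, 1.1835319849420987]}
wrist {'fx': 325.19226210127806, 'fy': 325.19226210127806, 'cx': 279.18395300840837, 'cy': 204.53822964617424, 'tool_from_camera': [[-0.001053397459612841, -0.96498106470585, -0.26231743196546436, 0.06725948948597814], [0.9999991708868159, -0.0008222202464085301, -0.0009910497197122155, -0.00036525068206616496], [0.0007406615101564905, -0.26231825844388024, 0.9649811307520457, 0.03126147364562337], [0.0, 0.0, 0.0, 1.0]]}
{'time_s': 0.15, 'q': array([-1.37218399,  0.52183768, -0.03633678,  1.5998642 ,  0.02116461,
        1.02107968, -0.11278006]), 'qd': array([-3.74306442e-04, -2.17390982e-03,  1.55963263e-03, -1.73939850e-03,
       -1.39728988e-03,  3.12988738e-05,  4.50153051e-04]), 'joint_efforts': array([ 1.84854798e-03, -9.27392435e+01,  1.98090456e+00, -3.70055401e+01,
        1.80273538e-02,  6.24451044e-03,  3.35987272e-05]), 'ee_pos': array([0.16597431, 0.60245389, 0.40428694]), 'eef_rot': array([-4.20971827e-01, -3.11316874e+00,  1.25844972e-03]), 'contact_force': array([-1.02641622,  0.70467447, -0.53374869]), 'moment': array([ 0.07948302, -0.0133674 ,  0.0434778 ]), 'grip_force': 0.0, 'grip_width': 0.08579488142920287}
```

View pics/scene0.png

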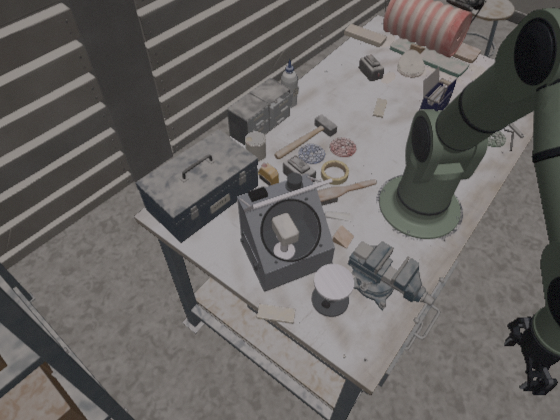

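View pics/top0.png

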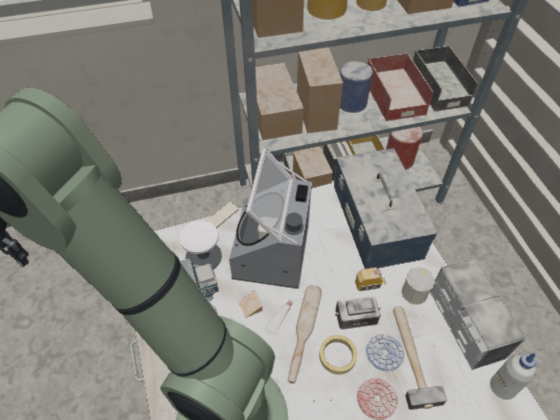

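The scene view shows the cabinet at about (290,232), the block at (285,228) and the stand table at (334,282). The top view shows the table at (200,237) and the cabinet at (270,240). I'll enlarge both.

```bash
python3 - <<'E'
import cv2,numpy as np
a=cv2.imread("pics/scene0.png")[165:325,220:370]; b=cv2.imread("pics/top0.png")[145:295,170:320]
a=cv2.resize(a,(400,427),interpolation=cv2.INTER_CUBIC); b=cv2.resize(b,(400,400),interpolation=cv2.INTER_CUBIC)
c=np.zeros((427,800,3),np.uint8); c[:,:400]=a; c[:400,400:]=b
cv2.imwrite("pics/crop0.png",c)
E
```

```text
(no output)
```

View pics/crop0.png

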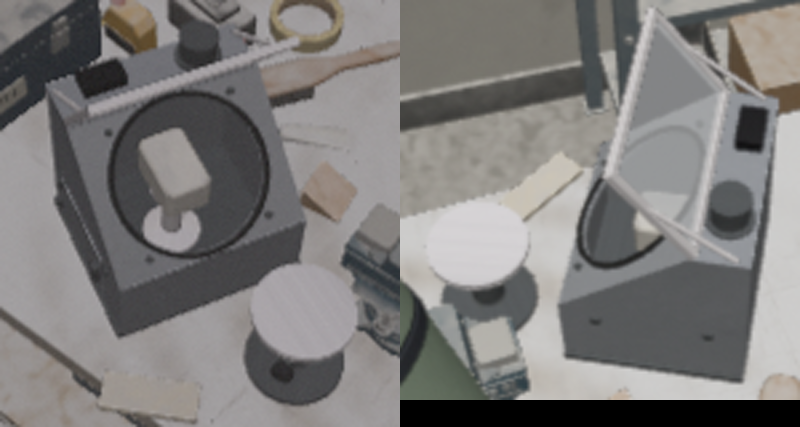

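The enlarged view gives me the port ellipse, cabinet corners, table ellipse and block corners in both images. I'll fit poses to these.

```bash
cat > h.py <<'E'
import numpy as np, cv2
from scipy.optimize import least_squares
from scipy.spatial.transform import Rotation as R
from workcell import *
S=dict(fx=457.0038672119378,cx=279.6951029396997,cy=207.85776063891683,rvec=[0.4522020689821764,2.8394076607915983,-0.9583416461569778],tvec=[0.47396521092435284,-0.007310556620724305,1.556867273907319])
T=dict(fx=483.9085193852701,cx=280.31825261991014,cy=204.39419196672185,rvec=[2.023647049713003,-1.5608453004194054,0.544884410440755],tvec=[-0.11804916648760348,0.5249534940006693,1.1835319849420987])
def proj(c,P):
    K=np.array([[c["fx"],0,c["cx"]],[0,c["fx"],c["cy"]],[0,0,1]])
    return cv2.projectPoints(np.atleast_2d(P).astype(float),np.array(c["rvec"]),np.array(c["tvec"]),K,None)[0][:,0]
s_=lambda x,y:np.array([x/2.6667+220,y/2.6667+165])
t_=lambda x,y:np.array([(x-400)/2.6667+170,y/2.6667+145])
E
python3 - <<'E'
from h import *
P=np.array
obs=[(S,s_(120,335),(-.1,.11,0)),(S,s_(300,262),(-.1,-.11,0)),(S,s_(303,225),(-.1,-.11,.105)),(S,s_(108,287),(-.1,.11,.105)),(S,s_(189,175),(-.032,0,.1595)),
(S,s_(52,88),(.045,.11,.221)),
(T,t_(565,356),(-.1,-.11,0)),(T,t_(742,381),(.1,-.11,0)),(T,t_(560,303),(-.1,-.11,.105)),(T,t_(777,98),(.1,.11,.221)),(T,t_(641,196),(-.032,0,.1595))]
def cab(p,q): return R.from_euler('z',p[2]).apply(q)+[p[0],p[1],0]
f=lambda p:np.concatenate([proj(c,cab(p,P(q)))[0]-u for c,u,q in obs])
r=least_squares(f,[.5,.1,-1.57],loss='soft_l1',f_scale=2); print("cab",r.x); print(r.fun.reshape(-1,2).round(1))
g=lambda p:np.concatenate([proj(S,[p[0],p[1],p[2]])[0]-s_(304,312),proj(T,[p[0],p[1],p[2]])[0]-t_(478,245),proj(S,[p[0],p[1],.012])[0]-s_(294,360),proj(T,[p[0],p[1],.012])[0]-t_(490,293)])
r2=least_squares(g,[.5,.3,.1]);print("stand",r2.x,r2.fun.round(1))
# block top corners in the scene picture: plane z=.142
E
```

```text
cab [ 0.49335149  0.03307668 -1.49089643]
[[-1.  -0.4]
 [-2.3  2.3]
 [ 0.1 -2.2]
 [ 2.9  0.1]
 [-0.6  0. ]
 [ 3.7 11.3]
 [ 0.2 -1. ]
 [ 0.8  0.2]
 [-0.9 -0.1]
 [ 1.8  0.2]
 [ 0.   0.5]]
stand [0.42135569 0.23129418 0.10845658] [-0.6  0.3 -0.7 -0.2 -0.2 -1.8 -1.  -0.1]
```

```bash
cat >> h.py <<'E'
cab=np.array([.4934,.0331]); yaw=-1.491; stand=np.array([.4214,.2313])
a40=np.radians(40)
def axes(yaw):
    cx=np.array([np.cos(yaw),np.sin(yaw),0]); n=-np.sin(a40)*cx+np.cos(a40)*np.array([0,0,1]); return cx,n
def ori(yaw,sgn=1):
    cx,n=axes(yaw); y=sgn*np.array([-np.sin(yaw),np.cos(yaw),0]); z=-n
    return R.from_matrix(np.c_[np.cross(y,z),y,z])
def tcp(g,yaw): return np.asarray(g)+.155*axes(yaw)[1]
def onplane(c,u,z):
    Rm=R.from_rotvec(c["rvec"]).as_matrix(); o=-Rm.T@np.array(c["tvec"])
    d=Rm.T@np.array([(u[0]-c["cx"])/c["fx"],(u[1]-c["cy"])/c["fx"],1]); return o+d*(z-o[2])/d[2]
E
python3 - <<'E'
from h import *
C=[onplane(S,s_(*u),.142) for u in [(138,143),(183,127),(209,172),(162,190)]]
for c in C: print(c.round(4))
print("mean",np.mean(C,0))
for i in range(4): d=C[(i+1)%4]-C[i]; print(np.linalg.norm(d).round(4),np.arctan2(d[1],d[0]).round(3))
blk=np.r_[cab,.127]; n=axes(yaw)[1]; print("n",n)
for sg in (1,-1):
  rv=ori(yaw,sg).as_rotvec()
  for nm,g in [("far",blk+.22*n),("mid",blk+.1*n),("at",blk),("st",np.r_[stand,.135]),("stup",np.r_[stand,.25])]:
    q=inverse_kinematics(tcp(g,yaw),rv); print(sg,nm,tcp(g,yaw).round(3),None if q is None else np.round(q,2))
E
```

```text
[ 0.5241 -0.0034  0.142 ]
[ 0.4697 -0.009   0.142 ]
[0.4627 0.0572 0.142 ]
[0.5185 0.0638 0.142 ]
mean [0.49376567 0.02713683 0.142     ]
0.0546 -3.039
0.0666 1.677
0.0562 0.117
0.0674 -1.488
n [-0.05123767  0.64074224  0.76604444]
1 far [0.474 0.273 0.414] [-1.18  0.58  0.61  1.73  0.28  1.3  -0.64]
1 mid [0.48  0.196 0.322] [-1.12  0.68  0.66  1.91  0.27  1.   -0.61]
1 at [0.485 0.132 0.246] [-0.98  0.78  0.6   2.    0.33  0.77 -0.66]
1 st [0.413 0.331 0.254] [-1.24  0.79  0.49  1.84  0.19  1.07 -0.85]
1 stup [0.413 0.331 0.369] [-1.27  0.62  0.53  1.78  0.24  1.29 -0.8 ]
-1 far [0.474 0.273 0.414] [-0.55  0.52 -0.33  1.69  0.63  1.53  2.13]
-1 mid [0.48  0.196 0.322] [-0.48  0.58 -0.26  1.87  0.71  1.29  2.08]
-1 at [0.485 0.132 0.246] [-0.43  0.67 -0.18  1.97  0.82  1.09  2.01]
-1 st [0.413 0.331 0.254] [-0.7   0.73 -0.31  1.81  0.63  1.31  1.84]
-1 stup [0.413 0.331 0.369] [-0.67  0.57 -0.35  1.75  0.57  1.5   1.96]
```

```bash
python3 - <<'E'
from h import *
n=axes(yaw)[1]; g=np.r_[cab,.127]+.2*n
move_ptp(tcp(g,yaw),ori(yaw).as_rotvec())
hold(.2)
s=read_state(); print(s["time_s"],s["ee_pos"],s["q"].round(2),s["contact_force"].round(1))
np.savez("w1.npz",p=s["ee_pos"],r=s["eef_rot"])
f=grab_frame("wrist"); cv2.imwrite("pics/w1.png",f["img"][:,:,::-1])
f=grab_frame("scene"); cv2.imwrite("pics/s1.png",f["img"][:,:,::-1])
a=cv2.imread("pics/w1.png");b=cv2.imread("pics/s1.png")
c=np.zeros((600,800,3),np.uint8);c[:420,:400]=a[:,80:480]; c[:420,400:]=b[:,160:560]; cv2.imwrite("pics/c1.png",c[:420])
E
```

```text
2.3167 [0.47509568 0.26091261 0.39891261] [-1.17  0.59  0.62  1.76  0.28  1.25 -0.64] [0.5 0.1 0.3]
```

View pics/c1.png

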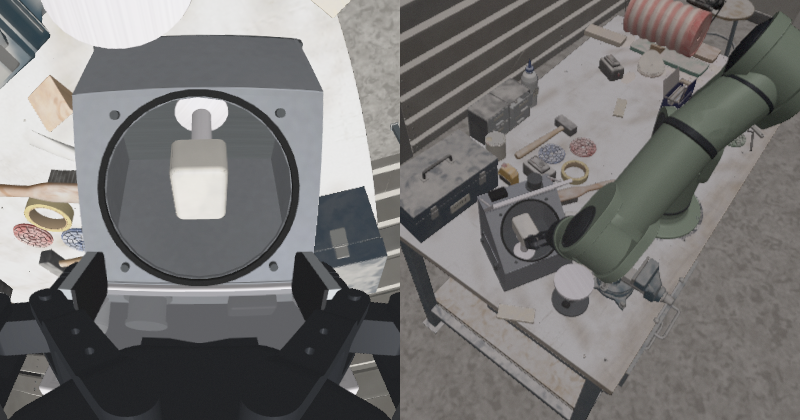

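The wrist view shows the port ring spanning about (98..299, 89..286) in the crop and the block at (171..228, 139..220). The arm is clear. I'll zoom on the block with the model outlines drawn over it.

```bash
cat >> h.py <<'E'
W=dict(f=325.19226210127806,cx=279.18395300840837,cy=204.53822964617424)
TC=np.array([[-0.001053397459612841,-0.96498106470585,-0.26231743196546436,0.06725948948597814],[0.9999991708868159,-0.0008222202464085301,-0.0009910497197122155,-0.00036525068206616496],[0.0007406615101564905,-0.26231825844388024,0.9649811307520457,0.03126147364562337]])
def wproj(P,p,rv):
    t=R.from_rotvec(rv).inv().apply(np.atleast_2d(P)-p); c=(t-TC[:,3])@TC[:,:3]
    rho=np.hypot(c[:,0],c[:,1]); th=np.arctan2(rho,c[:,2]); k=W["f"]*th/rho
    return np.c_[W["cx"]+k*c[:,0],W["cy"]+k*c[:,1]]
def boxpts(x,y,yw,z=.1):  # long axis along yw
    q=np.array([[a*.0425,b*.0275,c] for c in (0,.042) for a,b in ((1,1),(1,-1),(-1,-1),(-1,1))])
    return R.from_euler('z',yw).apply(q)+[x,y,z]
def cabp(q): return R.from_euler('z',yaw).apply(q)+np.r_[cab,0]
E
cat > ov.py <<'E'
from h import *
d=np.load("w1.npz");p,rv=d["p"],d["r"]
def draw(bx,by,byaw,out):
    im=cv2.resize(cv2.imread("pics/w1.png")[70:300,160:400],None,fx=2.5,fy=2.5,interpolation=cv2.INTER_CUBIC)
    m=lambda u:np.round((np.array(u)+.5-[160,70])*2.5*8).astype(int)
    t=np.linspace(0,2*np.pi,60); cy=.0825*np.cos(t); s=.0825*np.sin(t)
    ring=cabp(np.c_[-.032+s*np.cos(a40),cy,.1595+s*np.sin(a40)])
    cv2.polylines(im,[m(wproj(ring,p,rv)).astype(np.int32)],True,(0,255,0),1,0,3)
    B=m(wproj(boxpts(bx,by,byaw),p,rv))
    for i,j in [(0,1),(1,2),(2,3),(3,0),(4,5),(5,6),(6,7),(7,4),(0,4),(1,5),(2,6),(3,7)]:
        cv2.line(im,tuple(map(int,B[i])),tuple(map(int,B[j])),(0,0,255),1,0,3)
    cv2.imwrite(out,im); print(wproj(boxpts(bx,by,byaw),p,rv).round(1).tolist())
E
python3 -c "
from ov import *
draw(cab[0],cab[1],yaw,'pics/ov1.png')"
```

```text
[[303.2, 189.5], [256.3, 189.5], [251.5, 136.6], [308.1, 136.6], [304.8, 219.9], [254.8, 219.9], [248.9, 168.9], [310.8, 168.9]]
```

View pics/ov1.png

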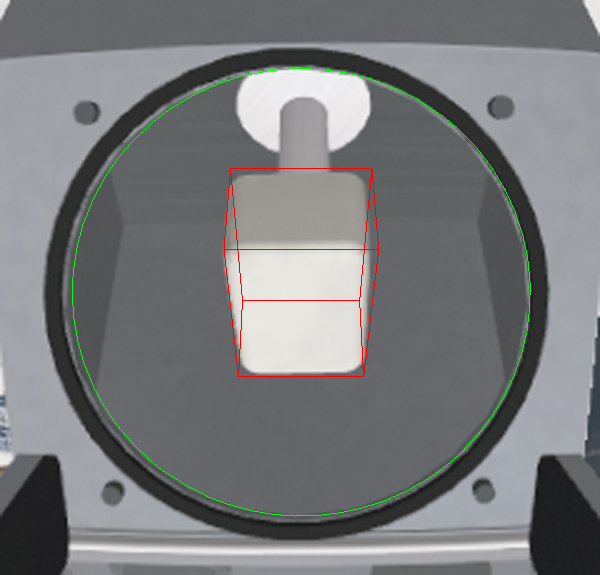

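The outline matches the port and block to about 1 mm, so I'll go in with force checks.

```bash
cat >> h.py <<'E'
import sys
n=axes(yaw)[1]
def st(tag=""):
    s=read_state(); print(tag,round(s["time_s"],2),s["ee_pos"].round(4),"F",s["contact_force"].round(1),"gw",round(s["grip_width"],4),"gf",round(s["grip_force"],1)); return s
E
python3 - <<'E'
from h import *
g0=np.r_[cab,.127]
f0=st("0")["contact_force"]
for d in (.14,.10,.07,.05,.03,.015,0):
    line_to(tcp(g0+d*n,yaw),vel=.08)
    f=st(d)["contact_force"]
    if np.linalg.norm(f-f0)>5: print("contact, stop"); sys.exit()
close(60); hold(.2); st("closed")
f=grab_frame("scene"); cv2.imwrite("pics/s2.png",f["img"][:,:,::-1])
f=grab_frame("top"); b=f["img"][100:310,150:360,::-1]
a=cv2.imread("pics/s2.png")[150:340,200:400]
cv2.imwrite("pics/c2.png",np.hstack([cv2.resize(a,(400,380)),cv2.resize(b,(380,380))]))
E
```

```text
0 2.42 [0.4751 0.2608 0.3989] F [-0.6  0.6 -0.2] gw 0.0851 gf 0.0
0.14 3.32 [0.4784 0.2224 0.3532] F [ 0.6  0.9 -0.4] gw 0.0854 gf 0.0
0.1 3.97 [0.4804 0.1967 0.3225] F [ 0.5  0.2 -0.6] gw 0.0857 gf 0.0
0.07 4.49 [0.482  0.1774 0.2995] F [-0.5  0.5  0.6] gw 0.0855 gf 0.0
0.05 4.89 [0.483  0.1646 0.2841] F [-0.2  0.4 -0.1] gw 0.0857 gf 0.0
0.03 5.29 [0.484  0.1517 0.2688] F [ 0.6 -0.4 -0.5] gw 0.0855 gf 0.0
0.015 5.62 [0.4847 0.142  0.2572] F [-0.8  1.1 -0.3] gw 0.0855 gf 0.0
0 5.96 [0.4854 0.1323 0.2457] F [-0.2  0.6  0.8] gw 0.0858 gf 0.0
closed 6.56 [0.4855 0.1328 0.2462] F [-3.8  4.8 11.4] gw 0.0543 gf 60.6
```

View pics/c2.png

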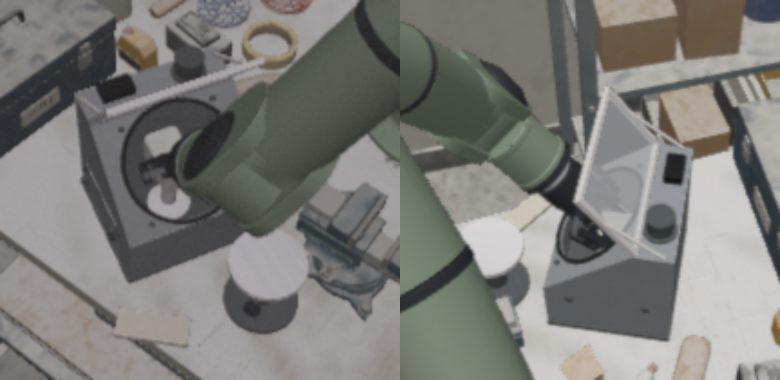

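Gripped: width is 54.3 mm, pad force is 60 N, and the pictures show the wrist clear of the screen. Next I bring the block out along the port axis.

```bash
python3 - <<'E'
from h import *
g0=np.r_[cab,.127]
for d in (.006,.012,.02,.05,.08,.12,.17):
    line_to(tcp(g0+d*n,yaw),vel=.06); 
    if d==.02: hold(.3)
    f=st(d)["contact_force"]
    if np.linalg.norm(f)>20: print("stop"); sys.exit()
hold(.4); s=st("out")
np.savez("w1.npz",p=s["ee_pos"],r=s["eef_rot"])
f=grab_frame("wrist"); cv2.imwrite("pics/w3.png",f["img"][:,:,::-1])
E
```

```text
0.006 6.91 [0.4852 0.1367 0.2505] F [-0.1 -0.3 -3.5] gw 0.0545 gf 63.2
0.012 7.16 [0.4849 0.1404 0.2551] F [ 0.1  0.6 -3.1] gw 0.0544 gf 63.2
0.02 7.74 [0.4844 0.1451 0.261 ] F [-0.5 -0.2 -3.1] gw 0.0545 gf 63.2
0.05 8.39 [0.4828 0.1645 0.2841] F [-0.4 -0.6 -3.3] gw 0.0543 gf 63.2
0.08 9.04 [0.4813 0.1837 0.307 ] F [-0.2 -1.  -3.6] gw 0.0544 gf 63.2
0.12 9.86 [0.4792 0.2092 0.3375] F [ 0.3  0.  -2.9] gw 0.0543 gf 63.2
0.17 10.84 [0.4767 0.2411 0.3758] F [ 1.3 -0.9 -3.6] gw 0.0542 gf 63.2
out 11.24 [0.4767 0.2413 0.3759] F [ 0.9 -1.  -3.5] gw 0.0546 gf 63.2
```

View pics/w3.png

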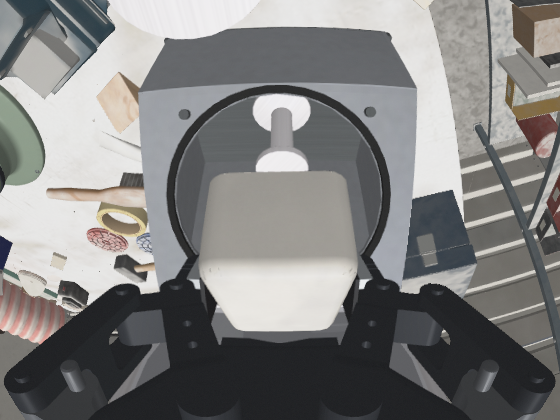

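The block is held and out of the port. Its front face spans rows of about 172 to 262, and its top's back edge is at row 330. I'll estimate its pose in the hand.

```bash
python3 - <<'E'
from h import *
im=cv2.imread("pics/w3.png",0)
c=im[160:340,270:290].mean(1); d=np.diff(c)
i=np.argsort(-abs(d))[:14]; print([(int(k+160),round(d[k],1)) for k in sorted(i)])
print([(r,int(im[r,270:290].mean())) for r in range(235,290,4)])
dd=np.load("w1.npz");p,rv=dd["p"],dd["r"]
Rt=R.from_rotvec(rv)
def edges(dx,dz,pitch):
    # block in tool frame: built in world, upright about cab yaw, extra pitch about tool y
    q=boxpts(0,0,yaw,0)-[0,0,.021]
    q=R.from_rotvec(pitch*Rt.apply([0,1,0])).apply(q)
    ctr=p+Rt.apply([dx,0,.155+dz])
    return wproj(ctr+q,p,rv)
E0=np.array([0,0,-.006])
loc=Rt.inv().apply(E0); print("nominal offs",loc)
u=edges(loc[0],loc[2],0); print(u.round(0).tolist())
for ob in ([172,262,330],[172,266,330],[172,270,330]):
  f=lambda k:[(lambda u:(u[2:4,1].mean()-ob[0]))(edges(*k)),edges(*k)[6:8,1].mean()-ob[1],edges(*k)[4:6,1].mean()-ob[2]]
  r=least_squares(f,[loc[0],loc[2],0]); print(ob,r.x.round(4))
E
```

```text
[(170, np.float64(-33.7)), (171, np.float64(-45.6)), (172, np.float64(-7.3)), (257, np.float64(5.8)), (258, np.float64(5.5)), (259, np.float64(6.0)), (260, np.float64(5.4)), (261, np.float64(5.3)), (262, np.float64(5.1)), (263, np.float64(5.5)), (264, np.float64(5.7)), (265, np.float64(5.0)), (330, np.float64(-78.9)), (331, np.float64(-50.4))]
[(235, 154), (239, 154), (243, 155), (247, 154), (251, 154), (255, 154), (259, 168), (263, 190), (267, 211), (271, 219), (275, 227), (279, 229), (283, 229), (287, 230)]
nominal offs [3.85696713e-03 5.06356021e-07 4.59606400e-03]
[[327.0, 263.0], [233.0, 263.0], [206.0, 167.0], [355.0, 167.0], [332.0, 333.0], [229.0, 334.0], [189.0, 273.0], [372.0, 273.0]]
[172, 262, 330] [-0.0012  0.0175 -0.0509]
[172, 266, 330] [-0.0004  0.0151 -0.0286]
[172, 270, 330] [ 0.0004  0.0128 -0.0073]
```

```bash
python3 - <<'E'
from h import *
g=np.r_[stand,.257]
line_to(tcp(g,yaw),vel=.12)
g[2]=.1085+.027+.03
line_to(tcp(g,yaw),vel=.1); hold(.2)
s=st("above")
f=grab_frame("wrist"); w=f["img"][:,:,::-1].copy()
sc=grab_frame("scene")["img"][:,:,::-1].copy()
t=np.linspace(0,2*np.pi,80); c=np.c_[stand[0]+.055*np.cos(t),stand[1]+.055*np.sin(t),0*t+.1085]
cv2.polylines(w,[np.round(wproj(c,s["ee_pos"],s["eef_rot"])*8).astype(np.int32)],True,(0,0,255),1,0,3)
cv2.polylines(sc,[np.round(proj(S,c)*8).astype(np.int32)],True,(0,0,255),1,0,3)
cv2.imwrite("pics/c4.png",np.hstack([w[:,100:460],cv2.resize(sc[210:350,260:400],(420,420))]))
E
```

```text
above 13.62 [0.4135 0.3307 0.2846] F [-0.1  0.7 -3.9] gw 0.0547 gf 63.2
```

View pics/c4.png

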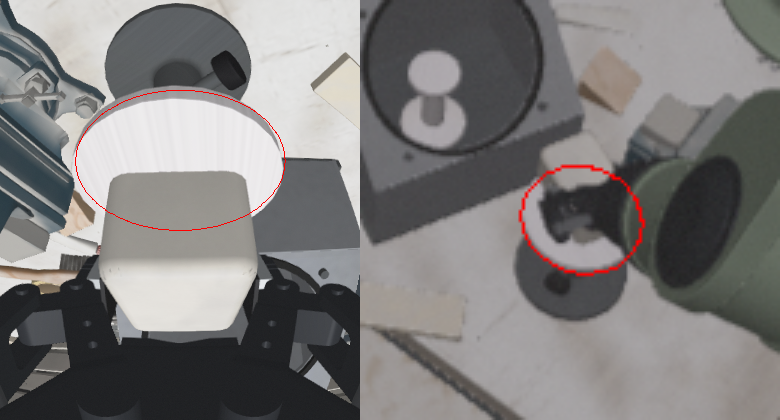

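The table rim in the wrist view fits the prediction to about 2 px, which means x is about 1.5 mm lower. Next I lower the block until it touches.

```bash
sed -i 's/stand=np.array(\[.4214/stand=np.array([.4200/' h.py; python3 - <<'E'
from h import *
g=np.r_[stand,.1085+.027+.014]
line_to(tcp(g,yaw),vel=.08); hold(.2)
f0=np.mean([read_state()["contact_force"][2] for _ in range(3)]); print(f0)
z=g[2]; hit=False
while z>.1085+.027-.020:
    z-=.001; line_to(tcp(np.r_[stand,z],yaw),vel=.02); f=read_state()["contact_force"][2]
    print(round(z,4),round(f-f0,1),end="; ")
    if f-f0>3: hit=True; break
hold(.3); s=st("\ntouch"); print(s["contact_force"][2]-f0,s["moment"].round(2),hit)
E
```

```text
-3.889515953213577
0.1485 0.5; 0.1475 0.0; 0.1465 -0.1; 0.1455 0.8; 0.1445 0.7; 0.1435 0.2; 0.1425 0.5; 0.1415 10.6; 
touch 16.57 [0.4121 0.3307 0.2607] F [-2.2  1.6  6.1] gw 0.0545 gf 64.1
10.001274625889163 [ 0.16  0.16 -0.26] True
```

Contact came about 6 mm higher than the cameras predict, so the block may sit lower in the hand. I'll fit a rounded-box silhouette to the saved wrist images, using the pre-grasp picture as a check.

```bash
cat > sil.py <<'E'
from h import *
def bpts(im,rows,cx,thr,cols,top=None):
    P=[]
    for r in rows:
        m=im[r]>thr; l=cx
        while m[l]: l-=1
        k=cx
        while m[k]: k+=1
        P+=[(l+.5,r),(k-.5,r)]
    for c in cols:
        r=rows[-1]
        while im[r,c]>thr: r+=1
        P.append((c,r-.5))
        if top:
            r=rows[0]
            while abs(int(im[r,c])-int(im[rows[0],c]))<top: r-=1
            P.append((c,r+.5))
    return np.array(P,np.float32)
sph=np.random.default_rng(0).normal(size=(150,3)); sph/=np.linalg.norm(sph,axis=1)[:,None]
def fit(P,p,rv,ctr0,fix_r=None):
    Rt=R.from_rotvec(rv)
    def hull(k):
        dx,dy,dz,pit,yw,r=k
        q=np.array([[a*(.0425-r),b*(.0275-r),c*(.021-r)] for a in(1,-1) for b in(1,-1) for c in(1,-1)])
        q=(q[:,None]+r*sph).reshape(-1,3)
        q=R.from_euler('z',yaw+yw).apply(q); q=R.from_rotvec(pit*Rt.apply([0,1,0])).apply(q)
        return cv2.convexHull(wproj(ctr0+[dx,dy,dz]+q,p,rv).astype(np.float32))
    def f(k):
        h=hull(k); return [cv2.pointPolygonTest(h,(float(x),float(y)),True) for x,y in P]
    r=least_squares(f,[0,0,0,0,0,.004],loss='soft_l1',diff_step=1e-3,x_scale=[.005]*3+[.05]*2+[.002],bounds=([-.03]*3+[-.3]*2+[.0005],[.03]*3+[.3]*2+[.012]))
    print("world offset mm",(r.x[:3]*1e3).round(1),"pitch,yaw",r.x[3:5].round(3),"r",r.x[5].round(4),"rms",np.sqrt(np.mean(np.square(f(r.x)))).round(2))
E
python3 - <<'E'
from sil import *
im1=cv2.imread("pics/w1.png",0)
P=bpts(im1,range(148,212,2),280,125,range(262,300,3)); print(P.min(0),P.max(0))
fit(P,np.array([.47509568,.26091261,.39891261]),ori(yaw).as_rotvec(),np.r_[cab,.121])
im3=cv2.imread("pics/w3.png",0); d=np.load("w1.npz")
Rt=R.from_rotvec(d["r"]); c0=d["p"]+Rt.apply([0,0,.155])-[0,0,.006]
P=bpts(im3,range(185,325,3),280,125,range(238,322,4)); print(P.min(0),P.max(0))
P=np.vstack([P,[(c,171.2) for c in range(235,325,5)]])
fit(P,d["p"],d["r"],c0)
E
```

```text
[248.5 148. ] [307.5 219.5]
world offset mm [ 0.2 -9.5 -2.1] pitch,yaw [0.076 0.03 ] r 0.0046 rms 0.46
[198.5 185. ] [357.5 331.5]
world offset mm [  0.7 -10.5  -5.4] pitch,yaw [-0.044  0.024] r 0.0005 rms 1.37
```

```bash
python3 - <<'E'
import re
s=open('sil.py').read()
s=s.replace("fix_r=None):","lock=()):\n    x0=np.array([0,0,0,0,0,.004]); free=[i for i in range(6) if i not in lock]").replace("    def f(k):\n","    def f(v):\n        k=x0.copy(); k[free]=v\n")
s=s.replace("least_squares(f,[0,0,0,0,0,.004],","least_squares(f,x0[free],").replace("x_scale=[.005]*3+[.05]*2+[.002],bounds=([-.03]*3+[-.3]*2+[.0005],[.03]*3+[.3]*2+[.012]))","x_scale=np.array([.005]*3+[.05]*2+[.002])[free])\n    x=x0.copy(); x[free]=r.x; res=np.sqrt(np.mean(np.square(f(r.x)))); r.x=x").replace("np.sqrt(np.mean(np.square(f(r.x)))).round(2)","res.round(2)")
open('sil.py','w').write(s)
E
python3 - <<'E'
from sil import *
im1=cv2.imread("pics/w1.png",0)
print([int(im1[r,265]) for r in range(134,144)])
P=bpts(im1,range(148,212,2),280,125,range(262,300,3)); P=np.vstack([P,[(c,138.8) for c in (262,264,266,292,294,296)]])
a=(np.array([.47509568,.26091261,.39891261]),ori(yaw).as_rotvec(),np.r_[cab,.121])
fit(P,*a,lock=(2,3)); fit(P,*a,lock=(2,3,5)); fit(P,*a)
im3=cv2.imread("pics/w3.png",0); d=np.load("w1.npz")
Rt=R.from_rotvec(d["r"]); c0=d["p"]+Rt.apply([0,0,.155])-[0,0,.006]
P=bpts(im3,range(185,325,3),280,125,range(238,322,4)); P=np.vstack([P,[(c,171.2) for c in range(235,325,5)]])
b=(d["p"],d["r"],c0)
fit(P,*b,lock=(5,)); fit(P,*b,lock=(3,5)); fit(P,*b,lock=(2,3,5))
E
```

```text
[96, 97, 96, 97, 97, 111, 150, 150, 150, 150]
world offset mm [-0.5 -2.   0. ] pitch,yaw [0.    0.029] r 0.0046 rms 0.8
world offset mm [-0.9 -1.9  0. ] pitch,yaw [0. 0.] r 0.004 rms 0.96
world offset mm [ -0.3 -10.4  -7.3] pitch,yaw [-0.008  0.   ] r 0.0004 rms 0.77
world offset mm [ 0.4 -6.9 -3.7] pitch,yaw [-0.045  0.026] r 0.004 rms 1.9
world offset mm [ 0.5 -7.5 -3. ] pitch,yaw [0.    0.027] r 0.004 rms 2.77
world offset mm [ 0.7 -6.1  0. ] pitch,yaw [0.    0.042] r 0.004 rms 4.76
```

The block sits about 7 mm toward the cabinet and 4 mm lower in the hand, with its front end tipped down by about 0.045 rad. That accounts for the early touch. I'll lift 4 mm, shift 5 mm in +y, touch again, loosen the grip so the block settles flat, then let go.

```bash
python3 - <<'E'
from h import *
b=np.r_[stand,.1455]; line_to(tcp(b,yaw),vel=.03)
b[1]+=.005; line_to(tcp(b,yaw),vel=.03); hold(.2)
f0=np.mean([read_state()["contact_force"][2] for _ in range(3)])
z=.1455; 
while z>.130:
    z-=.0005; line_to(tcp(np.r_[b[:2],z],yaw),vel=.02); f=read_state()["contact_force"][2]-f0
    if f>4: break
print(z,f); hold(.3); st("touch")
close(20); hold(.2); st("soft")
for i in range(8):
    f=read_state()["contact_force"][2]-f0
    if f>14: break
    z-=.0005; line_to(tcp(np.r_[b[:2],z],yaw),vel=.02)
st("pressed %.4f"%z)
hold(.1); open_gripper(); hold(.2); st("open")
d=.0
for d in (.02,.06,.12):
    line_to(tcp(np.r_[b[:2],z]+d*n,yaw),vel=.06); s=st(d)
f=grab_frame("wrist"); w=f["img"][:,:,::-1].copy(); cv2.imwrite("pics/w5.png",w); np.savez("w5.npz",p=s["ee_pos"],r=s["eef_rot"])
sc=grab_frame("scene")["img"][:,:,::-1].copy();tp=grab_frame("top")["img"][:,:,::-1]
cv2.imwrite("pics/s5.png",sc); cv2.imwrite("pics/t5.png",tp)
t=np.linspace(0,2*np.pi,80); c=np.c_[stand[0]+.055*np.cos(t),stand[1]+.055*np.sin(t),0*t+.1085]
cv2.polylines(w,[np.round(wproj(c,s["ee_pos"],s["eef_rot"])*8).astype(np.int32)],True,(0,0,255),1,0,3)
cv2.imwrite("pics/c5.png",np.hstack([w[:,100:460],cv2.resize(sc[210:350,260:400],(420,420))]))
E
```

```text
0.1415 9.60718213141411
touch 19.67 [0.4121 0.3356 0.2606] F [-2.8  2.2  6.9] gw 0.0546 gf 64.3
soft 20.08 [0.4121 0.3357 0.2606] F [-1.4  2.2  6.7] gw 0.0544 gf 64.3
pressed 0.1410 20.33 [0.4121 0.3357 0.2605] F [-5.1  3.1 14.6] gw 0.0545 gf 65.4
open 21.05 [0.4121 0.3356 0.2597] F [0.4 0.2 0.1] gw 0.0856 gf 0.0
0.02 21.53 [0.411  0.3486 0.2753] F [ 0.4 -0.3  0.9] gw 0.0852 gf 0.0
0.06 22.35 [0.4089 0.3739 0.3056] F [ 0.1  0.3 -0.3] gw 0.0855 gf 0.0
0.12 23.5 [0.4059 0.4122 0.3514] F [ 0.5 -0.8 -0.4] gw 0.0851 gf 0.0
```

View pics/c5.png

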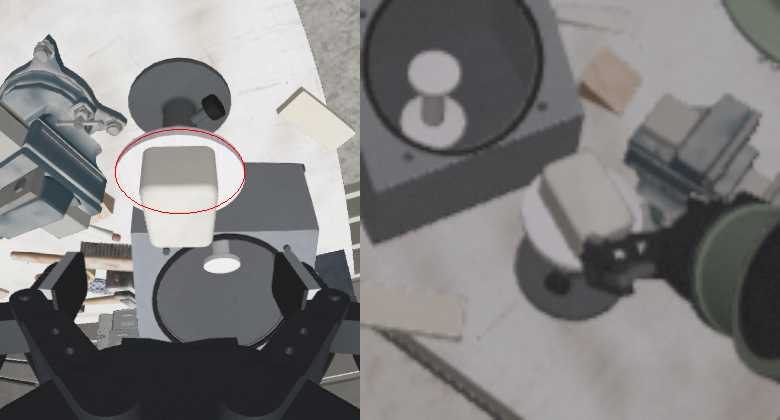

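The block is released on the table and looks shifted slightly toward the cabinet. I'll measure it against the rim.

```bash
python3 - <<'E'
from sil import *
im=cv2.imread("pics/w5.png",0); d=np.load("w5.npz"); p,rv=d["p"],d["r"]
print("col 280",[(r,int(im[r,280])) for r in range(124,152,1)])
print("row 165 L",[(c,int(im[165,c])) for c in range(208,224)]," R",[(c,int(im[165,c])) for c in range(336,350)])
print("row 180 blk",[(c,int(im[180,c])) for c in range(236,248)],[(c,int(im[180,c])) for c in range(310,324)])
print("col 280 low",[(r,int(im[r,280])) for r in range(240,252)])
E
```

```text
col 280 [(124, 76), (125, 94), (126, 129), (127, 157), (128, 157), (129, 158), (130, 160), (131, 161), (132, 162), (133, 163), (134, 176), (135, 230), (136, 236), (137, 237), (138, 236), (139, 237), (140, 237), (141, 237), (142, 237), (143, 237), (144, 238), (145, 229), (146, 171), (147, 151), (148, 152), (149, 151), (150, 152), (151, 153)]
row 165 L [(208, 218), (209, 218), (210, 219), (211, 219), (212, 218), (213, 217), (214, 217), (215, 211), (216, 160), (217, 221), (218, 234), (219, 235), (220, 235), (221, 232), (222, 232), (223, 232)]  R [(336, 238), (337, 237), (338, 238), (339, 236), (340, 236), (341, 231), (342, 188), (343, 127), (344, 104), (345, 103), (346, 103), (347, 102), (348, 102), (349, 101)]
row 180 blk [(236, 236), (237, 235), (238, 235), (239, 235), (240, 159), (241, 135), (242, 133), (243, 143), (244, 146), (245, 149), (246, 150), (247, 150)] [(310, 157), (311, 156), (312, 155), (313, 154), (314, 152), (315, 149), (316, 145), (317, 190), (318, 230), (319, 238), (320, 240), (321, 239), (322, 237), (323, 237)]
col 280 low [(240, 226), (241, 227), (242, 226), (243, 228), (244, 227), (245, 228), (246, 225), (247, 189), (248, 152), (249, 75), (250, 35), (251, 46)]
```

```bash
python3 - <<'E'
from sil import *
im=cv2.imread("pics/w5.png",0).astype(int); d=np.load("w5.npz"); p,rv=d["p"],d["r"]
P=[]
for c in range(240,325,6):       # top-surface front edge: going up from white
    r=143
    while im[r,c]>205: r-=1
    P.append((c,r+.5))
for r in range(156,186,4):
    c=230
    while im[r,c]>226 and c>200: c-=1
    P.append((c+.5,r)); c=335
    while im[r,c]>205: c+=1
    P.append((c-.5,r))
P=np.array(P); print(P.tolist())
t=np.linspace(0,2*np.pi,200)
def f(k,z):
    h=wproj(np.c_[k[0]+.055*np.cos(t),k[1]+.055*np.sin(t),0*t+z],p,rv).astype(np.float32)
    return [cv2.pointPolygonTest(h,(float(x),float(y)),True) for x,y in P]
B=bpts(im,range(155,240,3),280,100,[])
Bf=[]
for r in range(152,196,3):
    m=np.where(im[r,215:345]<195)[0]+215; m=m[(m>232)&(m<326)]; Bf+=[(m.min()-.3,r),(m.max()+.3,r)]
for r in range(200,238,3):
    a=im[r]; l=280
    while a[l]>195: l-=1
    k=280
    while a[k]>195: k+=1
    Bf+=[(l+.5,r),(k-.5,r)]
Bf+=[(c,247.4) for c in range(262,300,4)]+[(c,145.8) for c in range(258,302,4)]
Bf=np.array(Bf,float); print(Bf.round(0).tolist())
for z in (.1065,.1085,.1105,.1125,.1145):
    r=least_squares(f,stand,args=(z,),loss='soft_l1'); print(z,r.x.round(4),np.sqrt(np.mean(r.fun**2)).round(2)); 
    fit(Bf,p,rv,np.r_[r.x,z+.021],lock=(2,3))
r=least_squares(lambda k:f(k[:2],k[2]),np.r_[stand,.11],loss='soft_l1'); print("free",r.x.round(4))
E
```

```text
[[240.0, 143.5], [246.0, 140.5], [252.0, 138.5], [258.0, 136.5], [264.0, 135.5], [270.0, 134.5], [276.0, 134.5], [282.0, 134.5], [288.0, 134.5], [294.0, 135.5], [300.0, 136.5], [306.0, 138.5], [312.0, 140.5], [318.0, 143.5], [324.0, 143.5], [223.5, 156.0], [336.5, 156.0], [220.5, 160.0], [338.5, 160.0], [217.5, 164.0], [341.5, 164.0], [216.5, 168.0], [342.5, 168.0], [215.5, 172.0], [343.5, 172.0], [214.5, 176.0], [344.5, 176.0], [215.5, 180.0], [343.5, 180.0], [215.5, 184.0], [342.5, 184.0]]
[[243.0, 152.0], [314.0, 152.0], [243.0, 155.0], [314.0, 155.0], [242.0, 158.0], [314.0, 158.0], [242.0, 161.0], [315.0, 161.0], [242.0, 164.0], [315.0, 164.0], [241.0, 167.0], [315.0, 167.0], [241.0, 170.0], [316.0, 170.0], [241.0, 173.0], [316.0, 173.0], [240.0, 176.0], [316.0, 176.0], [240.0, 179.0], [316.0, 179.0], [240.0, 182.0], [317.0, 182.0], [240.0, 185.0], [317.0, 185.0], [239.0, 188.0], [317.0, 188.0], [239.0, 191.0], [317.0, 191.0], [239.0, 194.0], [317.0, 194.0], [242.0, 200.0], [316.0, 200.0], [242.0, 203.0], [314.0, 203.0], [234.0, 206.0], [314.0, 206.0], [244.0, 209.0], [314.0, 20
[... 462 characters left out ...]
146.0], [262.0, 146.0], [266.0, 146.0], [270.0, 146.0], [274.0, 146.0], [278.0, 146.0], [282.0, 146.0], [286.0, 146.0], [290.0, 146.0], [294.0, 146.0], [298.0, 146.0]]
0.1065 [0.4204 0.2244] 0.92
world offset mm [-0. -0.  0.] pitch,yaw [0.    0.023] r 0.0001 rms 1.13
0.1085 [0.4204 0.2261] 0.64
world offset mm [-0.3  0.9  0. ] pitch,yaw [0.   0.02] r 0.0017 rms 1.22
0.1105 [0.4202 0.2278] 0.51
world offset mm [-0.4  1.9  0. ] pitch,yaw [0.    0.019] r 0.0034 rms 1.34
0.1125 [0.42   0.2295] 0.62
world offset mm [-0.5  3.1  0. ] pitch,yaw [0.    0.018] r 0.0055 rms 1.48
0.1145 [0.42   0.2313] 0.87
world offset mm [-1.1  4.   0. ] pitch,yaw [ 0. -0.] r 0.007 rms 1.66
free [0.4202 0.2279 0.1106]
```

The block is within 4 mm of the table's middle and yaw agrees. The hand is 120 mm clear and the contact force is about zero, so I'll hand in.

```bash
python3 -c "
from workcell import *
print(sign_off())"
```

```text
the job is handed in; nothing more can be done
None
```

The job is handed in: the stone block came out through the port with no measured cabinet contact and was released on the stand's table, within about 4 mm of its middle by the wrist camera. Flatness was judged only from the released block's picture, and no score came back.

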